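# Queue sample vials in the autosampler's infeed lane

## Task

Queue three vials in the infeed lane: white cap (blank) first, then blue, then red, slid upright over the bench, without lifting them, one by one between the guide rails. Push the closed-up file on until the yellow backing plate at the lane's end has been pushed back by about 1 cm and leave it there; where the plate stands is not known beforehand, so feel for it. Leave the green-capped vial and everything else on the bench alone.

Things in the scene. Friction and masses are not known exactly. Their poses are not given: they have to be found in the camera images.
- lane: fixed infeed lane: two blue guide rails lying on the bench (no floor, no step), 32 mm apart inside, each 8 mm thick, 12 mm high, 215 mm long; flared wings at the open mouth reach 36 mm before it, there about 70 mm apart. Origin on the bench at the mouth's centre, where the straight rails begin; x inward along the lane, y across, z up
- cover_edge (a point): middle of the near edge of the clear cover over the lane, 62 mm inward of the mouth, 68 mm up (underside; 3 mm thick, 74 mm wide, on to the lane's far end). Fingers cannot go past it: vials under it are moved only by those behind them. Its posts stand outside the rails, 120 mm or more from the mouth
- plate (a joint): yellow backing plate across the lane (28 mm wide, 43 mm high) on a black block under the cover. 0 = untouched, grows in m as it is pushed inward, hard end at 0.025. Resists with about 4 N friction, stays where left. The block is clamped elsewhere each time: the untouched plate's face is 92 to 132 mm from the mouth, not reported
- vial_white: upright sample vial with a white cap (the blank, goes in first): amber glass cylinder with a pale label band, 28 mm diameter, 61 mm tall, about 35 g, loose on the bench, tips over when pushed near its top; origin at the centre of its underside, z up
- vial_blue: upright sample vial with a blue cap (second): amber glass cylinder with a pale label band, 28 mm diameter, 61 mm tall, about 35 g, loose on the bench, tips over when pushed near its top; origin at the centre of its underside, z up
- vial_red: upright sample vial with a red cap (third): amber glass cylinder with a pale label band, 28 mm diameter, 61 mm tall, about 35 g, loose on the bench, tips over when pushed near its top; origin at the centre of its underside, z up
- vial_green: upright sample vial with a green cap (not wanted, leave it alone): amber glass cylinder with a pale label band, 28 mm diameter, 61 mm tall, about 35 g, loose on the bench, tips over when pushed near its top; origin at the centre of its underside, z up
- reagent: bystander: loose amber bottle with blue cap, 56 mm diameter, 105 mm tall; origin at the centre of its underside
- beaker: bystander: loose white cup, 66 mm diameter, 70 mm tall; origin at the centre of its underside
- jar: bystander: loose white jar with red lid, 60 mm diameter, 60 mm tall; origin at the centre of its underside
- spatula: bystander: loose spatula with black handle lying flat, 180 mm long along its x axis
- weight: bystander: loose brass calibration weight, 36 mm diameter, 35 mm tall; origin at the centre of its underside

How it is judged:
By the outcome, as a careful person would: the job done as asked, in the order asked, and still so for the second after the job is handed in, with the robot touching nothing.
It also fails if it takes over 72 s, if anything falls off the work surface, if the arm or the gripper's body presses on something with over 40 N, if the wrist force passes 120 N, or if a joint passes its speed limit or range.

## Robot

A 7-joint arm with a two-finger parallel gripper is mounted at the origin on the work surface. World frame = base frame: x ahead of the robot, y to its left, z up, the work surface at z = 0. Lengths are in mm, angles in rad, forces in N, time in s.
With the tool pointing down it reaches from about 400 to 750 mm from the base axis. Payload 19.5 kg.
Tool frame: the origin (TCP) lies on the mounting face of the last link; the fingertips stand 173 mm ahead of it and the grasp point (between the pads) lies 155 mm ahead of it; y points along the fingers, x is the direction in which the jaws open and shut, and the axes are right-handed (so a half turn about y gives the same grasp; the last joint's range is limited). The gripper opens to 85 mm and grips with 20 to 120 N. Pads are 22 mm wide; open, the fingers measure 114 mm over their backs; the gripper's body (76 mm by 85 mm) begins 54 mm behind the grasp point. The pads swing forward as they close: fully open they stand 13 mm farther back than shut.
Start: joints at [1.295, 0.707, -0.028, 1.485, 0.022, 0.951, -0.075], TCP at [133.212, -559.348, 404.668] pointing down, gripper open.
Joint ranges: [-2.71, 2.71], [-0.32, 2.16], [-1.57, 1.52], [0, 2.45], [-1.46, 4.6], [0, 2.02], [-2.83, 2.83]. Speed limits (rad/s): [1.89, 1.89, 2.57, 2.57, 3.01, 3.01, 3.01].

## Interface

Orientations are given as [roll, pitch, yaw] about the fixed x, y, z axes, in that order (R = Rz(yaw) Ry(pitch) Rx(roll)).
In Python, from rig import env gives the robot as it stands.
- The arm moves only by the tool move_arm, never from a script. Its argument "commands" is one flat list of numbers, 7 for each row, row after row: the finger opening in cm, from 0 to 8.54, then the shift along the tool's x, y, z in cm, then the turn, a rotation vector about the tool's x, y, z in degrees. In form: [hand, tx, ty, tz, wx, wy, wz, hand, tx, ty, tz, wx, wy, wz, ...]. A call has 1 to 20 rows; each row is the pose to reach, as a shift and turn from the pose measured when the call began, along the tool's axes at that moment; what a row does not reach only later rows make up. A row lasts 1/12 s, in which the tool goes at most 41.7 mm and 7.16 degrees, less where a joint would pass 70% of its speed; a pose out of reach is approached as far as the arm can. A call with a gripper value outside its range is refused whole. The fingers move at their own pace and stop on an object; the grip force is fixed at half the most. Time passes only in rows, so rows that repeat a pose let the fingers close. It gives the time, the measured TCP pose, the force and the opening at its end, in the units of the state.
- env.observe(): the state, without advancing time (a new reading comes with each control period).
- env.camera(name): name is "scene" or "side" or "wrist"; returns the picture (420x560x3 uint8, red, green, blue); there is no depth.
- env.camera_params(name): a dict with "K" (3x3 intrinsics, pixels), "position" and "rotation" of the camera in the world; the wrist camera has in their place "tool_from_camera" (4x4, takes a point from camera to tool coordinates, whose origin is the TCP and whose axes are the tool frame's). Camera axes: x right, y up, looking along -z (the intrinsics and any distortion apply to the point x, -y, -z); pixel columns grow to the right and rows downward; lengths in mm; the calibration is good to about 2 mm. A picture is of the moment at which its call begins: read the wrist's pose just before it. camera_params takes no time and is no camera call.
- env.sign_off(): hands the job in, once; it reports no verdict.
The state is a dict: "clock": time; "joints": joint angles; "joint_vel": joint speeds; "joint_torque": joint torques, N m; "eef_pos": TCP position; "eef_rot": TCP orientation; "force": force on the tool from outside, world axes, zero at the start; "moment": the same for the moment, N m; "width": finger opening in mm.
Only numpy, scipy, OpenCV 4.12 (cv2) and the standard library are available. Lean on these libraries where they do the work, as an engineer would, in place of code of your own. Each camera call takes 0.05 s, during which the arm holds its last target. There are 200 camera calls.

## Working session

There is one attempt and no reset: what is moved stays moved. The work goes in short steps, Python scripts to look and compute and a tool call to move; the robot and the scene stay as the last step left them, time stands still between calls to the robot, and variables do not carry over. Pictures are saved under pics/ and viewed, about 8 in all and at most 12, crops included, and the job is handed in when it is done.

Besides the shell and the picture viewer there is one more tool, called after "Emit:" by a JSON object that holds its "op" and its "data", one argument or row to a line. move_arm: Moves the arm, as the interface text tells. Its arguments: {"type":"object","properties":{"commands":{"type":"array"}},"required":["commands"]}

```bash
ls; mkdir -p pics; python3 - <<'E'
from rig import env
import cv2,numpy as np
np.set_printoptions(precision=4,suppress=True)
s=env.observe();print(s)
for n in("scene","side","wrist"):
    cv2.imwrite(f"pics/{n}0.png",env.camera(n)[:,:,::-1]);print(n,env.camera_params(n))
E
```

```text
pics
{'clock': 0.0, 'joints': array([ 1.2953,  0.7071, -0.0276,  1.485 ,  0.022 ,  0.9509, -0.0755]), 'joint_vel': array([-0.0004, -0.0007, -0.    ,  0.0001, -0.0013, -0.0013, -0.0008]), 'joint_torque': array([ -0.0025, -88.3213,   1.2342, -23.6169,   0.017 ,   0.0067,
        -0.0001]), 'eef_pos': array([ 133.1844, -559.2949,  404.245 ]), 'eef_rot': array([-1.5709,  0.001 , -1.337 ]), 'force': array([1.006 , 0.0904, 0.8825]), 'moment': array([ 0.0048,  0.0256, -0.0397]), 'width': 85.57770619688478}
scene {'K': array([[529.6354,   0.    , 282.3828],
       [  0.    , 529.6354, 210.6982],
       [  0.    ,   0.    ,   1.    ]]), 'position': array([1242.9328,  -28.4081,  936.1879]), 'rotation': array([0.6584, 0.0027, 1.6336])}
side {'K': array([[474.9152,   0.    , 275.1122],
       [  0.    , 474.9152, 213.8394],
       [  0.    ,   0.    ,   1.    ]]), 'position': array([ 83.9856, 711.6369, 581.2698]), 'rotation': array([ 1.0663,  0.0219, -2.6   ])}
wrist {'K': array([[344.6644,   0.    , 281.1369],
       [  0.    , 344.6644, 206.88  ],
       [  0.    ,   0.    ,   1.    ]]), 'tool_from_camera': array([[ 1.    , -0.0007, -0.0004, -0.3435],
       [-0.0001,  0.3142, -0.9494, 29.9654],
       [ 0.0007,  0.9494,  0.3142, 81.6849],
       [ 0.    ,  0.    ,  0.    ,  1.    ]])}
```

View pictures.

View pics/scene0.png

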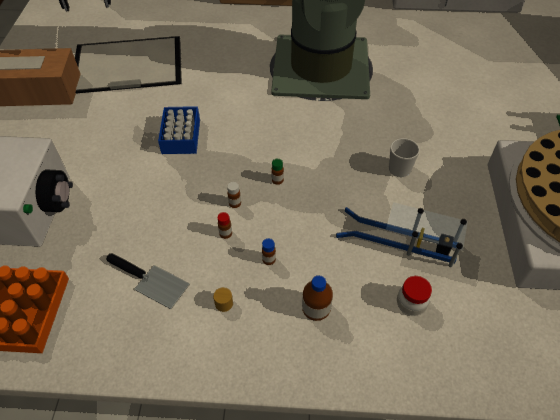

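View pics/side0.png

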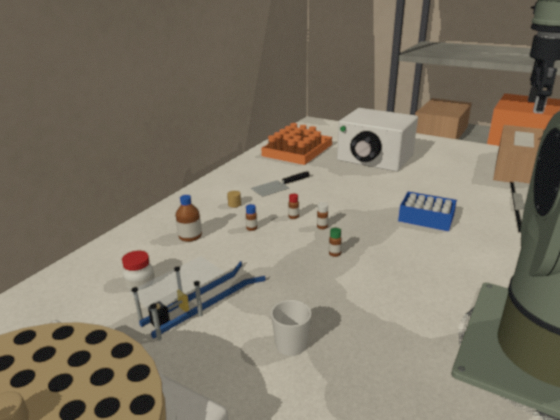

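```bash
cat > h.py <<'E'
import numpy as np,cv2
from scipy.spatial.transform import Rotation as R
def cam(env,name,s=None):
    p=env.camera_params(name);K=p["K"]
    if "position" in p: return K,np.array(p["position"]),R.from_euler("xyz",p["rotation"]).as_matrix()
    T=np.array(p["tool_from_camera"]);Rt=R.from_euler("xyz",s["eef_rot"]).as_matrix()
    return K,np.array(s["eef_pos"])+Rt@T[:3,3],Rt@T[:3,:3]
def cast(c,u,v,z):
    K,o,M=c;d=M@np.array([(u-K[0,2])/K[0,0],-(v-K[1,2])/K[1,1],-1.])
    return o+d*(z-o[2])/d[2]
def proj(c,P):
    K,o,M=c;q=M.T@(np.array(P)-o);return K[0,2]+K[0,0]*q[0]/-q[2],K[1,2]-K[1,1]*q[1]/-q[2]
def blobs(im,lo,hi,amin=8):
    h=cv2.cvtColor(im,cv2.COLOR_RGB2HSV);m=cv2.inRange(h,np.array(lo),np.array(hi))
    n,l,st,ce=cv2.connectedComponentsWithStats(m);return [(st[i],ce[i]) for i in range(1,n) if st[i,4]>=amin],l
E
python3 - <<'E'
from h import *;from rig import env
np.set_printoptions(precision=1,suppress=True)
rng={"red":((0,170,80),(6,255,255)),"green":((50,130,30),(85,255,255)),"blue":((105,150,60),(125,255,255)),"yellow":((20,150,80),(32,255,255)),"white":((0,0,120),(60,60,255))}
for n,roi in(("scene",(130,330,60,470)),("side",(140,350,130,460))):
    im=cv2.imread(f"pics/{n}0.png")[:,:,::-1].copy();c=cam(env,n)
    sub=im[roi[0]:roi[1],roi[2]:roi[3]]
    for k,(lo,hi) in rng.items():
        if k=="white":continue
        for st,ce in blobs(sub,lo,hi)[0]:
            u,v=ce[0]+roi[2],ce[1]+roi[0];print(n,k,st[4],st[2:4],(round(u),round(v)),cast(c,u,v,55),cast(c,u,v,6)[:2])
c=cam(env,"scene");print("white",cast(c,234,188,58));c=cam(env,"side");print("white",cast(c,322,209,58))
# lane rail key pixels, zoom
im=cv2.imread("pics/scene0.png");cv2.imwrite("pics/z.png",cv2.resize(im[190:275,325:480],None,fx=5,fy=5,interpolation=cv2.INTER_CUBIC))
E
```

```text
scene red 104 [12 12] (224, 218) [ 589.3 -194.5   55. ] [ 553.  -203.8]
scene red 543 [28 27] (418, 288) [732.1 192.7  55. ] [703.7 205. ]
scene green 92 [10 12] (277, 164) [432.  -94.4  55. ] [386.9 -98.1]
scene blue 581 [40 24] (178, 145) [ 383.8 -327.9   55. ] [ 336.  -344.6]
scene blue 10 [8 6] (350, 211) [554.3  67.5  55. ] [516.   72.8]
scene blue 14 [11  2] (342, 234) [614.   51.2  55. ] [579.1  55.6]
scene blue 14 [11  4] (433, 237) [612.6 234.9  55. ] [577.5 249.5]
scene blue 113 [12 13] (268, 245) [650.3 -96.5  55. ] [ 617.3 -100.3]
scene blue 71 [29 10] (436, 254) [651.7 236.2  55. ] [618.8 250.9]
scene blue 154 [14 15] (319, 283) [731.3   6.5  55. ] [702.9   8.4]
scene yellow 22 [ 4 10] (421, 234) [604.7 212.   55. ] [569.2 225.4]
side red 53 [7 8] (293, 198) [ 587.3 -187.4   55. ] [ 634.2 -271.1]
side red 284 [18 18] (138, 260) [725.8 192.4  55. ] [785.5 144.1]
side green 58 [8 8] (335, 233) [430.2 -90.7  55. ] [ 462.5 -165.4]
side blue 812 [56 37] (426, 217) [ 282.6 -250.1   55. ] [ 301.1 -339.6]
side blue 65 [9 8] (185, 199) [815.9 -55.6  55. ] [ 884.1 -127. ]
side blue 46 [7 7] (250, 209) [649.  -91.5  55. ] [ 701.6 -166.2]
side blue 94 [38 25] (219, 281) [544.8 168.   55. ] [587.7 117.3]
side blue 100 [45 21] (236, 288) [505.2 169.4  55. ] [544.4 118.9]
side blue 40 [14 10] (209, 302) [521.9 225.4  55. ] [562.7 180.1]
side blue 119 [34 22] (177, 320) [540.5 288.1  55. ] [583.  248.7]
side blue 22 [8 6] (145, 321) [585.  316.6  55. ] [631.6 279.8]
side yellow 74 [ 9 14] (184, 303) [560.1 247.6  55. ] [604.4 204.4]
white [ 509.4 -182.1   58. ]
white [ 499.2 -166.8   58. ]
```

View pics/z.png

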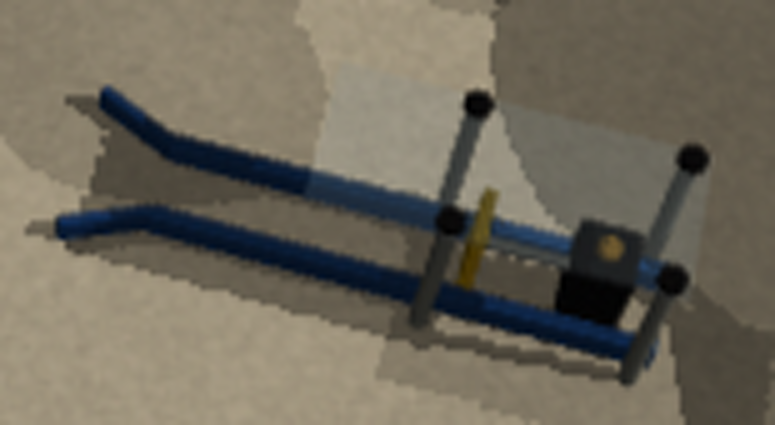

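```bash
cat >> h.py <<'E'
def shift(s,P,yaw):
    "TCP target in world (mm), tool down with given yaw(deg) -> tool-frame cm shift, rotvec deg"
    Rt=R.from_euler("xyz",s["eef_rot"]);T=R.from_euler("xyz",[-90,0,yaw],degrees=True)
    return Rt.inv().apply(np.array(P)-s["eef_pos"])/10,(Rt.inv()*T).as_rotvec(degrees=True)
E
python3 - <<'E'
from h import *;from rig import env
np.set_printoptions(precision=2,suppress=True)
cs,cd=cam(env,"scene"),cam(env,"side")
def ray(c,u,v): p=cast(c,u,v,0);d=p-c[1];return c[1],d/np.linalg.norm(d)
def tri(a,b):
    A=np.zeros((3,3));B=np.zeros(3);rs=[ray(cs,*a),ray(cd,*b)]
    for o,d in rs: M=np.eye(3)-np.outer(d,d);A+=M;B+=M@o
    p=np.linalg.solve(A,B);return p,[np.linalg.norm((np.eye(3)-np.outer(d,d))@(p-o)) for o,d in rs]
for k,a,b in(("red",(224,218),(293,198)),("green",(277,164),(335,233)),("blue",(268,245),(250,209)),("white",(234,188),(322,210))): print(k,*tri(a,b))
z=lambda u,v:cast(cs,325+u/5-.4,190+v/5-.4,12)[:2]
pts={k:z(*p) for k,p in dict(ut=(105,93),ub=(170,145),ue=(660,272),lt=(62,222),lb=(152,212),le=(650,350)).items()};print(pts)
d=(pts['ue']-pts['ub'])+(pts['le']-pts['lb']);d/=np.linalg.norm(d);m=(pts['ub']+pts['lb'])/2
print("mouth",m,"dir",d,np.degrees(np.arctan2(d[1],d[0])))
for p in((485,190),(468,288)):
  for h in(43,12): q=cast(cs,325+p[0]/5-.4,190+p[1]/5-.4,h)[:2]-m;print(p,h,q@d,q@[-d[1],d[0]])
for zz in(45,55,65):print(zz,cast(cs,234,188,zz)[:2])
E
```

```text
red [ 589.51 -193.11   53.55] [np.float64(1.2164186841754296), np.float64(1.216418684175532)]
green [430.86 -93.18  53.43] [np.float64(1.591509605667581), np.float64(1.5915096056675617)]
blue [651.06 -96.1   52.92] [np.float64(1.3300414672352405), np.float64(1.3300414672353131)]
white [ 504.2  -181.97   48.64] [np.float64(2.5044392329443785), np.float64(2.504439232944447)]
{'ut': array([514.2 ,  63.41]), 'ub': array([541.32,  91.39]), 'ue': array([595.75, 295.18]), 'lt': array([585.3,  44.4]), 'lb': array([577.72,  82.81]), 'le': array([635.08, 285.74])}
mouth [559.52  87.1 ] dir [0.27 0.96] 74.63179958695592
(485, 190) 43 131.20790966857533 14.447265874432267
(485, 190) 12 133.34130584162114 38.88226479507217
(468, 288) 43 133.16667215386292 -36.56264705081492
(468, 288) 12 135.3680513758518 -13.898056453299333
45 [ 498.57 -184.37]
55 [ 506.92 -182.62]
65 [ 515.28 -180.87]
```

```bash
python3 - <<'E'
from h import *;from rig import env
np.set_printoptions(precision=2,suppress=True)
print(*shift(env.observe(),[505,-183,300],-15.4))
E
```

```text
[-27.98  10.46  44.89] [ -0.02 -61.2   -0.04]
```

Emit:
{"op": "move_arm", "data": {
  "commands": [8.5, -7, 2.6, 11.2, 0, -15.3, 0, 8.5, -14, 5.2, 22.4, 0, -30.6, 0, 8.5, -21, 7.8, 33.7, 0, -45.9, 0, 8.5, -28, 10.4, 44.9, 0, -61.2, 0, 8.5, -28, 10.4, 44.9, 0, -61.2, 0, 8.5, -28, 10.4, 44.9, 0, -61.2, 0, 8.5, -28, 10.4, 44.9, 0, -61.2, 0, 8.5, -28, 10.4, 44.9, 0, -61.2, 0, 8.5, -28, 10.4, 44.9, 0, -61.2, 0, 8.5, -28, 10.4, 44.9, 0, -61.2, 0, 8.5, -28, 10.4, 44.9, 0, -61.2, 0, 8.5, -28, 10.4, 44.9, 0, -61.2, 0, 8.5, -28, 10.4, 44.9, 0, -61.2, 0, 8.5, -28, 10.4, 44.9, 0, -61.2, 0, 8.5, -28, 10.4, 44.9, 0, -61.2, 0, 8.5, -28, 10.4, 44.9, 0, -61.2, 0, 8.5, -28, 10.4, 44.9, 0, -61.2, 0, 8.5, -28, 10.4, 44.9, 0, -61.2, 0]
}}

```text
clock: 1.65
eef_pos: [504.6, -183.8, 300.8]
eef_rot: [-1.57, 0.0, -0.27]
force: [-0.7, 0.3, -0.7]
width: 84.8
```

```bash
python3 - <<'E'
from h import *;from rig import env
np.set_printoptions(precision=2,suppress=True)
s=env.observe();print(s);im=env.camera("wrist");cv2.imwrite("pics/w1.png",im[:,:,::-1])
c=cam(env,"wrist",s);np.save("s.npy",[s["eef_pos"],s["eef_rot"]])
for n,P in dict(white=[505,-183,61],red=[589.5,-193,61],blue=[651,-96,61],green=[431,-93,61]).items():print(n,proj(c,P))
E
```

```text
{'clock': 1.65, 'joints': array([ 0.39,  0.8 , -0.19,  1.74,  0.23,  0.62, -0.2 ]), 'joint_vel': array([-0.,  0., -0., -0., -0., -0.,  0.]), 'joint_torque': array([ -0.66, -87.49,  -2.03, -16.39,   0.01,   0.  ,   0.01]), 'eef_pos': array([ 504.59, -183.78,  300.8 ]), 'eef_rot': array([-1.57,  0.  , -0.27]), 'force': array([-0.73,  0.32, -0.68]), 'moment': array([ 0.03, -0.06,  0.01]), 'width': 84.7608696635022}
white (np.float64(280.3693524072546), np.float64(223.25889783396045))
red (np.float64(411.8094364375195), np.float64(204.44810184411153))
blue (np.float64(497.98131585492735), np.float64(10.705357447731359))
green (np.float64(118.89282198117596), np.float64(117.19229467827134))
```

View pics/w1.png

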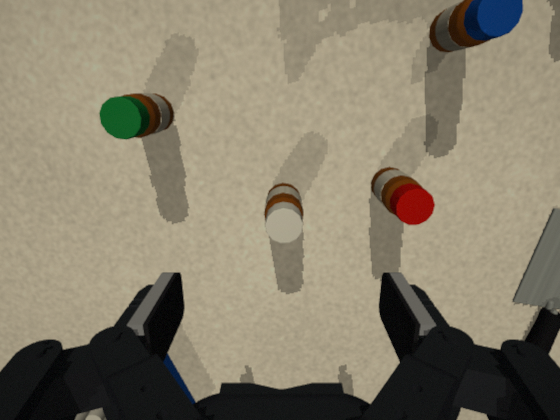

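```bash
python3 - <<'E'
from h import *;from rig import env
np.set_printoptions(precision=2,suppress=True)
s=env.observe();c=cam(env,"wrist",s)
for n,p in dict(white=(284,226),red=(414,204),blue=(494,14),green=(124,117)).items():print(n,cast(c,*p,61))
print(*shift(s,[*cast(c,284,226,61)[:2],190],-15.4))
E
```

```text
white [ 506.86 -185.34   61.  ]
red [ 590.98 -192.93   61.  ]
blue [648.88 -96.88  61.  ]
green [434.03 -93.58  61.  ]
[ 0.26 11.08 -0.11] [-0.03 -0.09 -0.01]
```

Emit:
{"op": "move_arm", "data": {
  "commands": [6, 0.26, 4, -0.1, 0, 0, 0, 6, 0.26, 8, -0.1, 0, 0, 0, 6, 0.26, 11.1, -0.1, 0, 0, 0, 6, 0.26, 11.1, -0.1, 0, 0, 0, 6, 0.26, 11.1, -0.1, 0, 0, 0, 2.4, 0.26, 11.1, -0.1, 0, 0, 0, 2.4, 0.26, 11.1, -0.1, 0, 0, 0, 2.4, 0.26, 11.1, -0.1, 0, 0, 0, 2.4, 0.26, 11.1, -0.1, 0, 0, 0, 2.4, 0.26, 11.1, -0.1, 0, 0, 0, 2.4, 0.26, 11.1, -0.1, 0, 0, 0, 2.4, 0.26, 11.1, -0.1, 0, 0, 0, 2.4, 0.26, 11.1, -0.1, 0, 0, 0, 2.4, 0.26, 11.1, -0.1, 0, 0, 0]
}}

```text
clock: 2.87
eef_pos: [507.3, -185.5, 191.8]
eef_rot: [-1.571, -0.003, -0.271]
force: [-2.5, 0.0, 16.5]
width: 27.0
```

```bash
python3 - <<'E'
from h import *;from rig import env
np.set_printoptions(precision=2,suppress=True)
s=env.observe();print(s["eef_pos"],s["eef_rot"],s["force"],s["width"])
d=np.array([np.cos(np.radians(74.6)),np.sin(np.radians(74.6))]);m=np.array([559.5,87.1])
for x in(-75,-20):print(x,*shift(s,[*(m+x*d),190],-15.4))
cv2.imwrite("pics/w2.png",env.camera("wrist")[:,:,::-1])
E
```

```text
[ 507.27 -185.54  191.81] [-1.57 -0.   -0.27] [-2.54  0.02 16.55] 26.979104528271424
-75 [-2.24  0.18 20.17] [-0.01 -0.1   0.15]
-20 [-2.25  0.18 25.67] [-0.01 -0.1   0.15]
```

View pics/w2.png

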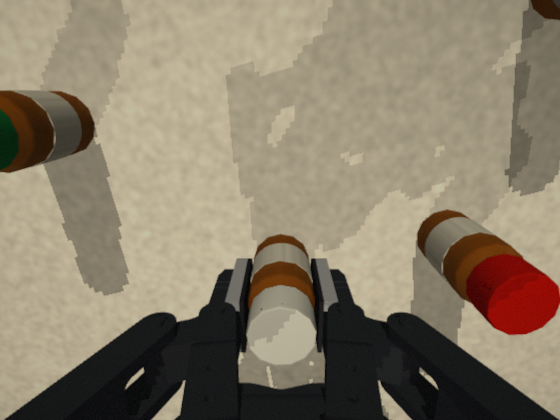

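Emit:
{"op": "move_arm", "data": {
  "commands": [2.4, -0.2, 0.05, 2, 0, 0, 0, 2.4, -0.45, 0.05, 4, 0, 0, 0, 2.4, -0.7, 0.05, 6, 0, 0, 0, 2.4, -0.9, 0.05, 8, 0, 0, 0, 2.4, -1.1, 0.05, 10, 0, 0, 0, 2.4, -1.35, 0.05, 12, 0, 0, 0, 2.4, -1.55, 0.05, 14, 0, 0, 0, 2.4, -1.8, 0.05, 16, 0, 0, 0, 2.4, -2, 0.05, 18, 0, 0, 0, 2.4, -2.24, 0.05, 20, 0, 0, 0, 2.4, -2.24, 0.05, 20, 0, 0, 0, 2.4, -2.24, 0.05, 20, 0, 0, 0]
}}

```text
clock: 3.92
eef_pos: [539.4, 14.0, 192.3]
eef_rot: [-1.57, -0.004, -0.269]
force: [0.1, -0.4, -0.1]
width: 26.5
```

```bash
python3 - <<'E'
from h import *;from rig import env
np.set_printoptions(precision=2,suppress=True)
s=env.observe();print(s["eef_pos"],s["eef_rot"],s["force"],s["width"])
np.save("s.npy",[s["eef_pos"],s["eef_rot"]])
cv2.imwrite("pics/w3.png",env.camera("wrist")[:,:,::-1])
E
```

```text
[539.38  13.96 192.34] [-1.57 -0.   -0.27] [ 0.11 -0.38 -0.05] 26.489121031450612
```

View pics/w3.png

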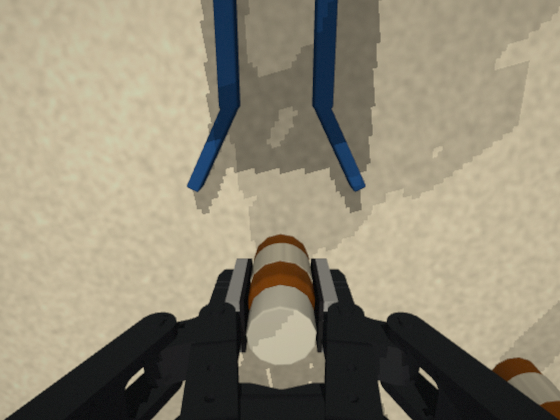

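```bash
python3 - <<'E'
from h import *;from rig import env
np.set_printoptions(precision=2,suppress=True)
a=np.load("s.npy");s=dict(eef_pos=a[0],eef_rot=a[1]);c=cam(env,"wrist",s)
im=cv2.imread("pics/w3.png")[:,:,::-1].copy();m=cv2.inRange(cv2.cvtColor(im,cv2.COLOR_RGB2HSV),np.array((100,120,40)),np.array((130,255,255)))
out=[]
for v in(5,25,45,65,85,98):
    u=np.where(m[v])[0];l=u[u<276].max()+1;r=u[u>276].min()
    L,Rr=cast(c,l,v,12),cast(c,r,v,12);mid=(L+Rr)/2;out.append(mid[:2]);q=R.from_euler("xyz",a[1]).inv().apply(mid-a[0]);print(v,l,r,np.linalg.norm(L-Rr),mid[:2],q)
o=np.array(out);d=o[0]-o[-1];print(np.degrees(np.arctan2(d[1],d[0])))
print("vial",cast(c,281,335,61)[:2], "tool axis proj", proj(c,a[0]+R.from_euler("xyz",a[1]).apply([0,180,0])))
for v in (105,110):print(cast(c,276,v,12)[:2])
E
```

```text
5 236 315 30.427058386314734 [568.83 123.84] [ -1.51 180.44 113.59]
25 237 315 30.53234235239392 [567.16 117.13] [ -1.34 180.43 106.68]
45 237 314 30.640459961479497 [565.04 110.31] [ -1.57 180.42  99.54]
65 238 314 30.752898779395462 [563.24 103.15] [ -1.4  180.42  92.17]
85 239 313 30.457269221455217 [561.18  95.81] [ -1.43 180.41  84.53]
98 239 313 30.80070409794914 [559.81  90.89] [ -1.45 180.41  79.43]
74.68161783292483
vial [540.62  14.  ] tool axis proj (np.float64(279.61866995496985), np.float64(268.84444885490495))
[559.05  88.2 ]
[558.5   86.26]
```

Emit:
{"op": "move_arm", "data": {
  "commands": [2.4, -0.2, 0.12, 1.5, 0, 0, 0, 2.4, -0.2, 0.12, 3, 0, 0, 0, 2.4, -0.2, 0.12, 4.5, 0, 0, 0, 2.4, -0.2, 0.12, 6, 0, 0, 0, 2.4, -0.2, 0.12, 7.5, 0, 0, 0, 2.4, -0.2, 0.12, 8.5, 0, 0, 0, 2.4, -0.2, 0.12, 8.5, 0, 0, 0, 2.4, -0.2, 0.12, 8.5, 0, 0, 0]
}}

```text
clock: 4.63
eef_pos: [560.5, 95.1, 191.9]
eef_rot: [-1.57, -0.005, -0.271]
force: [-0.1, 2.1, 5.4]
width: 26.9
```

Emit:
{"op": "move_arm", "data": {
  "commands": [2.4, 0, 0.1, 1, 0, 0, 0, 2.4, 0, 0.1, 2, 0, 0, 0, 2.4, 0, 0.1, 3, 0, 0, 0, 2.4, 0, 0.1, 3.5, 0, 0, 0, 2.4, 0, 0.1, 3.5, 0, 0, 0, 2.4, 0, 0.1, 3.5, 0, 0, 0]
}}

```text
clock: 5.13
eef_pos: [570.2, 128.4, 191.9]
eef_rot: [-1.569, -0.006, -0.272]
force: [-2.1, 3.4, 6.6]
width: 26.7
```

```bash
python3 - <<'E'
from h import *;from rig import env
s=env.observe();print(s["eef_pos"],s["eef_rot"],s["force"],s["moment"],s["width"])
np.save("s.npy",[s["eef_pos"],s["eef_rot"]])
w=env.camera("wrist");sc=env.camera("scene")
z=cv2.resize(sc[170:280,310:480],None,fx=3.3,fy=3.82)
cv2.imwrite("pics/c4.png",np.hstack([cv2.resize(w,(400,300)),cv2.resize(z,(400,300))])[:,:,::-1])
E
```

```text
[570.23480649 128.37716944 191.92496457] [-1.56858972 -0.00634592 -0.27164734] [-2.08857644  3.35648394  6.61465119] [ 0.82809927  0.2787187  -0.0132573 ] 26.674357997072175
```

View pics/c4.png

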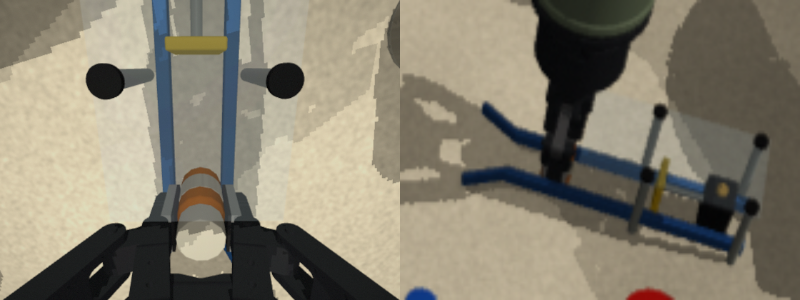

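Emit:
{"op": "move_arm", "data": {
  "commands": [5.5, 0, 0, 0, 0, 0, 0, 5.5, 0, 0, 0, 0, 0, 0, 5.5, 0, 0, 0, 0, 0, 0, 5.5, 0, 0, -2, 0, 0, 0, 5.5, 0, 0, -4, 0, 0, 0, 5.5, 0, 0, -6, 0, 0, 0, 5.5, 0, -3, -8, 0, 0, 0, 5.5, 0, -7, -10, 0, 0, 0, 5.5, 0, -11, -12, 0, 0, 0, 5.5, 0, -11, -12, 0, 0, 0]
}}

```text
clock: 6.07
eef_pos: [537.2, 9.0, 306.8]
eef_rot: [-1.569, -0.012, -0.276]
force: [0.6, -1.2, 0.5]
width: 54.8
```

```bash
python3 - <<'E'
from h import *;from rig import env
np.set_printoptions(precision=2,suppress=True)
s=env.observe();print(s["eef_pos"],s["eef_rot"],s["force"],s["width"])
print(*shift(s,[649.5,-97,300],-15.3));print(*shift(s,[649.5,-97,191],-15.3))
w=env.camera("wrist");cv2.imwrite("pics/w5.png",w[:,:,::-1])
E
```

```text
[537.21   9.04 306.79] [-1.57 -0.01 -0.28] [ 0.6  -1.23  0.51] 54.80972392868079
[13.68  0.83 -7.15] [-0.12 -0.5   0.69]
[13.55 11.73 -7.17] [-0.12 -0.5   0.69]
```

View pics/w5.png

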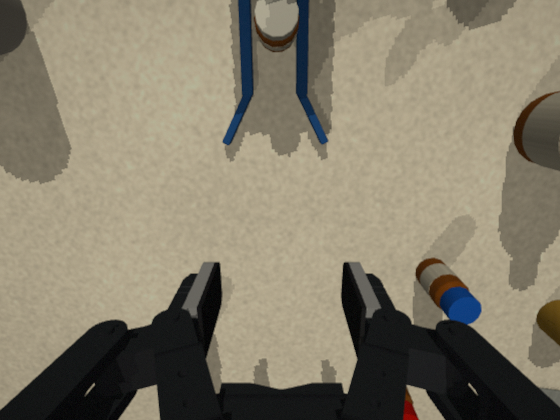

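Emit:
{"op": "move_arm", "data": {
  "commands": [6, 3.5, 0.5, -1.8, -0.1, -0.5, 0.7, 6, 7, 0.5, -3.6, -0.1, -0.5, 0.7, 6, 10.5, 0.5, -5.4, -0.1, -0.5, 0.7, 6, 13.8, 0.5, -7.1, -0.1, -0.5, 0.7, 6, 13.8, 0.5, -7.1, -0.1, -0.5, 0.7, 6, 13.8, 4, -7.1, -0.1, -0.5, 0.7, 6, 13.8, 8, -7.1, -0.1, -0.5, 0.7, 6, 13.8, 11.7, -7.1, -0.1, -0.5, 0.7, 6, 13.8, 11.7, -7.1, -0.1, -0.5, 0.7, 6, 13.8, 11.7, -7.1, -0.1, -0.5, 0.7, 2.4, 13.8, 11.7, -7.1, -0.1, -0.5, 0.7, 2.4, 13.8, 11.7, -7.1, -0.1, -0.5, 0.7, 2.4, 13.8, 11.7, -7.1, -0.1, -0.5, 0.7, 2.4, 13.8, 11.7, -7.1, -0.1, -0.5, 0.7, 2.4, 13.8, 11.7, -7.1, -0.1, -0.5, 0.7, 2.4, 13.8, 11.7, -7.1, -0.1, -0.5, 0.7, 2.4, 13.8, 11.7, -7.1, -0.1, -0.5, 0.7]
}}

```text
clock: 7.53
eef_pos: [652.8, -96.0, 192.2]
eef_rot: [-1.569, -0.002, -0.267]
force: [-2.3, 0.7, 11.4]
width: 26.9
```

```bash
python3 - <<'E'
from h import *;from rig import env
np.set_printoptions(precision=2,suppress=True)
s=env.observe();print(s["eef_pos"],s["eef_rot"],s["force"],s["width"])
# lane line: at lane x=45 the TCP was (570.2,128.4)
d=np.array([np.cos(np.radians(74.68)),np.sin(np.radians(74.68))]);e=np.array([570.2,128.4])
for x in(-75,-35,45):print(x,*shift(s,[*(e+(x-45)*d),191.5],-15.32))
w=env.camera("wrist");cv2.imwrite("pics/w6.png",w[:,:,::-1])
E
```

```text
[652.79 -95.95 192.23] [-1.57 -0.   -0.27] [-2.3   0.72 11.37] 26.93391282684987
-75 [-13.89   0.05   7.47] [-0.08  0.04  0.13]
-35 [-13.88   0.06  11.47] [-0.08  0.04  0.13]
45 [-13.88   0.07  19.47] [-0.08  0.04  0.13]
```

View pics/w6.png

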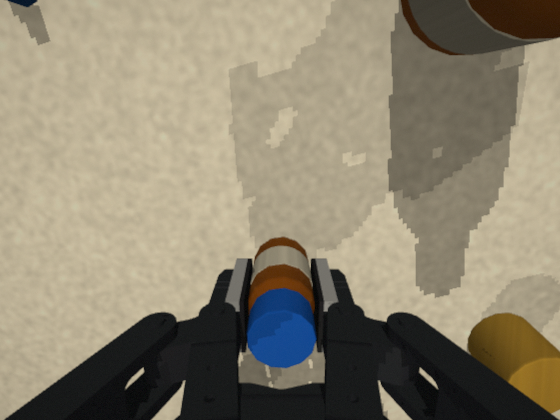

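Emit:
{"op": "move_arm", "data": {
  "commands": [2.4, -1.7, 0.05, 0.9, 0, 0, 0, 2.4, -3.5, 0.05, 1.8, 0, 0, 0, 2.4, -5.2, 0.05, 2.7, 0, 0, 0, 2.4, -7, 0.05, 3.6, 0, 0, 0, 2.4, -8.7, 0.05, 4.5, 0, 0, 0, 2.4, -10.4, 0.05, 5.4, 0, 0, 0, 2.4, -12.2, 0.05, 6.4, 0, 0, 0, 2.4, -13.9, 0.05, 7.4, 0, 0, 0, 2.4, -13.9, 0.05, 7.4, 0, 0, 0, 2.4, -13.9, 0.05, 9, 0, 0, 0, 2.4, -13.9, 0.05, 10.5, 0, 0, 0, 2.4, -13.9, 0.05, 12, 0, 0, 0, 2.4, -13.9, 0.05, 13.5, 0, 0, 0, 2.4, -13.9, 0.05, 14.5, 0, 0, 0, 2.4, -13.9, 0.05, 14.5, 0, 0, 0]
}}

```text
clock: 8.83
eef_pos: [557.5, 82.4, 192.4]
eef_rot: [-1.568, -0.004, -0.265]
force: [-0.3, 0.4, -1.2]
width: 26.5
```

```bash
python3 - <<'E'
from h import *;from rig import env
np.set_printoptions(precision=2,suppress=True)
s=env.observe();print(s["eef_pos"],s["eef_rot"],s["force"],s["moment"],s["width"])
d=np.array([np.cos(np.radians(74.68)),np.sin(np.radians(74.68))]);e=np.array([570.2,128.4])
print(*shift(s,[*e,191.3],-15.32))
E
```

```text
[557.48  82.41 192.4 ] [-1.57 -0.   -0.26] [-0.34  0.42 -1.22] [ 0.03 -0.02  0.03] 26.51183066422691
[0.02 0.12 4.77] [-0.18  0.16  0.21]
```

Emit:
{"op": "move_arm", "data": {
  "commands": [2.4, 0, 0.17, 0.5, 0, 0, 0, 2.4, 0, 0.17, 1.3, 0, 0, 0, 2.4, 0, 0.17, 2.1, 0, 0, 0, 2.4, 0, 0.17, 2.9, 0, 0, 0, 2.4, 0, 0.17, 3.7, 0, 0, 0, 2.4, 0, 0.17, 4.4, 0, 0, 0, 2.4, 0, 0.17, 4.75, 0, 0, 0, 2.4, 0, 0.17, 4.75, 0, 0, 0, 2.4, 0, 0.17, 4.75, 0, 0, 0]
}}

```text
clock: 9.58
eef_pos: [570.1, 126.7, 192.2]
eef_rot: [-1.569, -0.005, -0.266]
force: [-5.8, -3.8, 21.8]
width: 26.9
```

Emit:
{"op": "move_arm", "data": {
  "commands": [5.5, 0, 0, 0, 0, 0, 0, 5.5, 0, 0, 0, 0, 0, 0, 5.5, 0, 0, 0, 0, 0, 0, 5.5, 0, 0, -2, 0, 0, 0, 5.5, 0, 0, -4, 0, 0, 0, 5.5, 0, 0, -6, 0, 0, 0, 5.5, 0, -3, -8, 0, 0, 0, 5.5, 0, -7, -10, 0, 0, 0, 5.5, 0, -11, -12, 0, 0, 0, 5.5, 0, -11, -12, 0, 0, 0]
}}

```text
clock: 10.42
eef_pos: [538.0, 7.4, 307.0]
eef_rot: [-1.569, -0.011, -0.27]
force: [1.1, -0.5, 1.2]
width: 55.1
```

```bash
python3 - <<'E'
from h import *;from rig import env
np.set_printoptions(precision=2,suppress=True)
s=env.observe();print(s["eef_pos"],s["eef_rot"],s["force"],s["width"])
print(*shift(s,[591.5,-193,300],-15.3));print(*shift(s,[591.5,-193,191],-15.3))
w=env.camera("wrist");sc=env.camera("scene")
cv2.imwrite("pics/c7.png",np.hstack([cv2.resize(w,(400,300)),cv2.resize(sc[170:280,310:480],(400,300))])[:,:,::-1])
E
```

```text
[538.05   7.39 307.02] [-1.57 -0.01 -0.27] [ 1.08 -0.53  1.15] 55.055223691603146
[ 10.48   0.78 -17.89] [-0.11 -0.15  0.61]
[ 10.37  11.68 -17.91] [-0.11 -0.15  0.61]
```

View pics/c7.png

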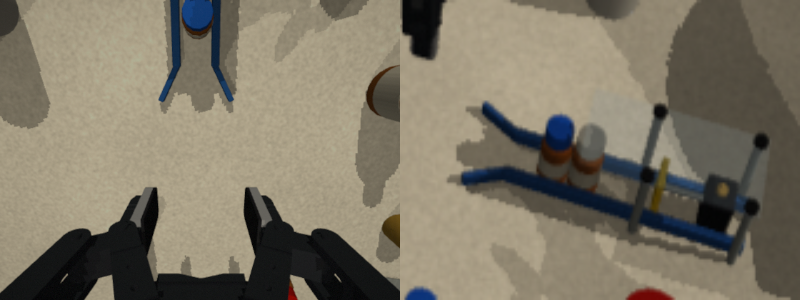

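Emit:
{"op": "move_arm", "data": {
  "commands": [6, 2.1, 0.5, -3.6, -0.1, -0.2, 0.6, 6, 4.2, 0.5, -7.2, -0.1, -0.2, 0.6, 6, 6.3, 0.5, -10.8, -0.1, -0.2, 0.6, 6, 8.4, 0.5, -14.4, -0.1, -0.2, 0.6, 6, 10.4, 0.5, -17.9, -0.1, -0.2, 0.6, 6, 10.4, 0.5, -17.9, -0.1, -0.2, 0.6, 6, 10.4, 4, -17.9, -0.1, -0.2, 0.6, 6, 10.4, 8, -17.9, -0.1, -0.2, 0.6, 6, 10.4, 11.6, -17.9, -0.1, -0.2, 0.6, 6, 10.4, 11.6, -17.9, -0.1, -0.2, 0.6, 6, 10.4, 11.6, -17.9, -0.1, -0.2, 0.6, 2.4, 10.4, 11.6, -17.9, -0.1, -0.2, 0.6, 2.4, 10.4, 11.6, -17.9, -0.1, -0.2, 0.6, 2.4, 10.4, 11.6, -17.9, -0.1, -0.2, 0.6, 2.4, 10.4, 11.6, -17.9, -0.1, -0.2, 0.6, 2.4, 10.4, 11.6, -17.9, -0.1, -0.2, 0.6, 2.4, 10.4, 11.6, -17.9, -0.1, -0.2, 0.6, 2.4, 10.4, 11.6, -17.9, -0.1, -0.2, 0.6]
}}

```text
clock: 12.02
eef_pos: [592.5, -190.5, 190.0]
eef_rot: [-1.57, -0.0, -0.264]
force: [-1.6, 0.9, 10.9]
width: 26.7
```

```bash
python3 - <<'E'
from h import *;from rig import env
np.set_printoptions(precision=2,suppress=True)
s=env.observe();print(s["eef_pos"],s["eef_rot"],s["force"],s["width"])
d=np.array([np.cos(np.radians(74.68)),np.sin(np.radians(74.68))]);e=np.array([570.2,128.4])
for x in(-75,-5,45):print(x,*shift(s,[*(e+(x-45)*d),191.5],-15.32))
w=env.camera("wrist");b,_=blobs(w,(0,170,80),(6,255,255),200);print([(x[0][:5],x[1]) for x in b])
E
```

```text
[ 592.52 -190.49  190.03] [-1.57 -0.   -0.26] [-1.65  0.93 10.89] 26.714579541456825
-75 [-10.53  -0.13  18.2 ] [-0.05  0.17  0.  ]
-5 [-10.5   -0.13  25.2 ] [-0.05  0.17  0.  ]
45 [-10.49  -0.12  30.2 ] [-0.05  0.17  0.  ]
[(array([ 246,  300,   70,   80, 4441], dtype=int32), array([280.8 , 340.46]))]
```

Emit:
{"op": "move_arm", "data": {
  "commands": [2.4, -1.2, 0.05, 2, 0, 0, 0, 2.4, -2.3, 0.05, 4, 0, 0, 0, 2.4, -3.5, 0.05, 6, 0, 0, 0, 2.4, -4.7, 0.05, 8, 0, 0, 0, 2.4, -5.8, 0.05, 10, 0, 0, 0, 2.4, -7, 0.05, 12, 0, 0, 0, 2.4, -8.2, 0.05, 14, 0, 0, 0, 2.4, -9.3, 0.05, 16, 0, 0, 0, 2.4, -10.5, 0.05, 18, 0, 0, 0, 2.4, -10.5, 0.05, 18.2, 0, 0, 0, 2.4, -10.5, 0.05, 19.5, 0, 0, 0, 2.4, -10.5, 0.05, 21, 0, 0, 0, 2.4, -10.5, 0.05, 22.5, 0, 0, 0, 2.4, -10.5, 0.05, 24, 0, 0, 0, 2.4, -10.5, 0.05, 25, 0, 0, 0, 2.4, -10.5, 0.05, 25, 0, 0, 0]
}}

```text
clock: 13.4
eef_pos: [557.1, 80.2, 190.2]
eef_rot: [-1.568, -0.001, -0.263]
force: [-1.0, 0.9, -0.5]
width: 26.7
```

```bash
python3 - <<'E'
from h import *;from rig import env
np.set_printoptions(precision=2,suppress=True)
s=env.observe();print(s["eef_pos"],s["eef_rot"],s["force"],s["moment"],s["width"])
print(*shift(s,[570.2,128.4,190.5],-15.32))
E
```

```text
[557.14  80.24 190.25] [-1.57 -0.   -0.26] [-0.96  0.9  -0.46] [ 0.    0.02 -0.  ] 26.738473579573153
[ 0.01 -0.01  4.99] [-0.14  0.27  0.06]
```

Emit:
{"op": "move_arm", "data": {
  "commands": [2.4, 0, 0.1, 0.5, 0, 0, 0, 2.4, 0, 0.1, 1.3, 0, 0, 0, 2.4, 0, 0.1, 2.1, 0, 0, 0, 2.4, 0, 0.1, 2.9, 0, 0, 0, 2.4, 0, 0.1, 3.7, 0, 0, 0, 2.4, 0, 0.1, 4.4, 0, 0, 0, 2.4, 0, 0.1, 4.75, 0, 0, 0, 2.4, 0, 0.1, 4.75, 0, 0, 0, 2.4, 0, 0.1, 4.75, 0, 0, 0]
}}

```text
clock: 14.15
eef_pos: [569.9, 125.6, 190.1]
eef_rot: [-1.568, -0.002, -0.263]
force: [-0.6, 3.4, 6.6]
width: 26.6
```

Emit:
{"op": "move_arm", "data": {
  "commands": [5.5, 0, 0, 0, 0, 0, 0, 5.5, 0, 0, 0, 0, 0, 0, 5.5, 0, 0, 0, 0, 0, 0, 5.5, 0, 0, -1.5, 0, 0, 0, 5.5, 0, 0, -3, 0, 0, 0, 5.5, 0, 0, -4.5, 0, 0, 0, 0, 0, 0.1, -5, 0, 0, 0, 0, 0, 0.1, -5, 0, 0, 0, 0, 0, 0.1, -5, 0, 0, 0, 0, 0, 0.1, -5, 0, 0, 0, 0, 0, 0.1, -5, 0, 0, 0, 0, 0, 0.1, -5, 0, 0, 0]
}}

```text
clock: 15.15
eef_pos: [556.9, 77.9, 188.9]
eef_rot: [-1.567, -0.002, -0.263]
force: [-0.2, -0.3, -0.1]
width: 0.0
```

```bash
python3 - <<'E'
from h import *;from rig import env
np.set_printoptions(precision=2,suppress=True)
s=env.observe();print(s["eef_pos"],s["eef_rot"],s["force"],s["moment"],s["width"])
np.save("s.npy",[s["eef_pos"],s["eef_rot"]])
w=env.camera("wrist");sc=env.camera("scene");cv2.imwrite("pics/w8.png",w[:,:,::-1]);cv2.imwrite("pics/s8.png",sc[:,:,::-1])
cv2.imwrite("pics/c8.png",np.hstack([cv2.resize(w,(400,300)),cv2.resize(sc[170:280,310:480],(400,300))])[:,:,::-1])
E
```

```text
[556.94  77.94 188.9 ] [-1.57 -0.   -0.26] [-0.21 -0.27 -0.09] [-0.   -0.    0.02] 0.005822564899316171
```

View pics/c8.png

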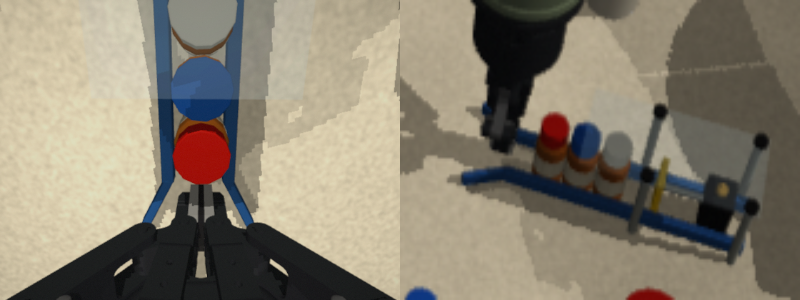

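Emit:
{"op": "move_arm", "data": {
  "commands": [0, 0, 0.1, 0.8, 0, 0, 0, 0, 0, 0.1, 1.6, 0, 0, 0, 0, 0, 0.1, 2.2, 0, 0, 0, 0, 0, 0.1, 2.5, 0, 0, 0, 0, 0, 0.1, 2.8, 0, 0, 0, 0, 0, 0.1, 3.1, 0, 0, 0, 0, 0, 0.1, 3.4, 0, 0, 0, 0, 0, 0.1, 3.7, 0, 0, 0, 0, 0, 0.1, 3.7, 0, 0, 0]
}}

```text
clock: 16.0
eef_pos: [566.6, 114.0, 188.0]
eef_rot: [-1.567, -0.002, -0.263]
force: [0.4, -0.1, 0.3]
width: -0.0
```

```bash
cat > st.py <<'E'
from h import *;from rig import env
np.set_printoptions(precision=2,suppress=True)
s=env.observe();d=np.array([np.cos(np.radians(74.68)),np.sin(np.radians(74.68))]);e=np.array([570.2,128.4])
f=s["force"][:2];p=s["eef_pos"][:2]-e
print("lane x",45+p@d,"y",p@[-d[1],d[0]],"F along",f@d,"lat",f@[-d[1],d[0]],"Fz",s["force"][2])
E
python3 st.py
```

```text
lane x 30.209271454575614 y -0.33359490471327224 F along 0.007759839053872975 lat -0.42646174088934996 Fz 0.28093436761090584
```

Force is still free; now in small steps.

Emit:
{"op": "move_arm", "data": {
  "commands": [0, 0, 0.05, 0.1, 0, 0, 0, 0, 0, 0.05, 0.2, 0, 0, 0, 0, 0, 0.05, 0.3, 0, 0, 0, 0, 0, 0.05, 0.3, 0, 0, 0]
}}

```text
clock: 16.33
eef_pos: [567.4, 117.1, 187.5]
eef_rot: [-1.567, -0.002, -0.262]
force: [-0.6, -0.1, 0.0]
width: -0.2
```

Emit:
{"op": "move_arm", "data": {
  "commands": [0, 0, 0.05, 0.1, 0, 0, 0, 0, 0, 0.05, 0.2, 0, 0, 0, 0, 0, 0.05, 0.2, 0, 0, 0]
}}

```text
clock: 16.58
eef_pos: [568.0, 119.2, 187.0]
eef_rot: [-1.567, -0.002, -0.262]
force: [0.2, 0.0, -0.8]
width: -0.1
```

```bash
python3 st.py; python3 - <<'E'
from h import *;from rig import env
w=env.camera("wrist");sc=env.camera("scene");cv2.imwrite("pics/w9.png",w[:,:,::-1]);cv2.imwrite("pics/s9.png",sc[:,:,::-1])
cv2.imwrite("pics/c9.png",np.hstack([cv2.resize(w,(400,300)),cv2.resize(sc[170:280,310:480],(400,300))])[:,:,::-1])
for n in("s8","s9"):
    im=cv2.imread(f"pics/{n}.png")[:,:,::-1].copy()[200:260,390:440];print([(x[0],x[1]) for x in blobs(im,(20,130,60),(34,255,255),5)[0]])
E
```

```text
lane x 35.520751992151276 y -0.2717220064724588 F along 0.0873013988880681 lat -0.13690333397033783 Fz -0.8339145784210822
[(array([26, 28,  8, 20, 62], dtype=int32), array([29.75806452, 38.12903226]))]
[(array([26, 28,  8, 20, 64], dtype=int32), array([29.78125, 38.0625 ]))]
```

View pics/c9.png

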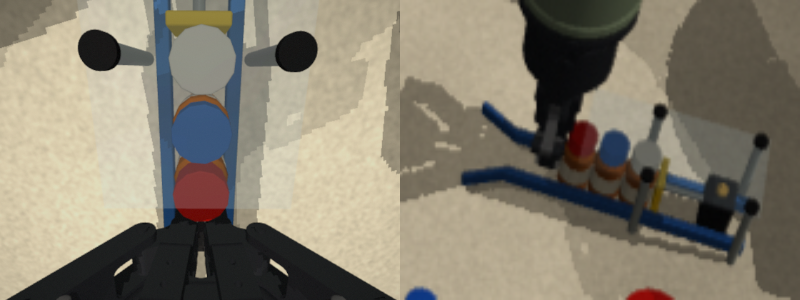

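Emit:
{"op": "move_arm", "data": {
  "commands": [0, 0, 0, 0.1, 0, 0, 0, 0, 0, 0, 0.15, 0, 0, 0, 0, 0, 0, 0.15, 0, 0, 0]
}}

```text
clock: 16.93
eef_pos: [568.3, 120.4, 187.0]
eef_rot: [-1.567, -0.002, -0.263]
force: [-0.4, -1.8, 0.3]
width: -0.2
```

Emit:
{"op": "move_arm", "data": {
  "commands": [0, 0, 0, 0.1, 0, 0, 0, 0, 0, 0, 0.15, 0, 0, 0, 0, 0, 0, 0.15, 0, 0, 0]
}}

```text
clock: 17.18
eef_pos: [568.6, 121.6, 187.0]
eef_rot: [-1.568, -0.002, -0.263]
force: [-1.2, -4.4, 0.6]
width: 0.2
```

```bash
cat >> st.py <<'E'
sc=env.camera("scene");cv2.imwrite(f"pics/s{s['clock']:.2f}.png",sc[:,:,::-1])
print("plate px",[(x[0][4],x[1]+[390,200]) for x in blobs(sc[200:260,390:440].copy(),(20,130,60),(34,255,255),5)[0]])
E
python3 st.py
```

```text
lane x 38.036058287218125 y -0.29189668434129756 F along -4.567328197893564 lat 0.03321672468018499 Fz 0.624240322082924
plate px [(np.int32(59), array([420.25, 238.53]))]
```

Emit:
{"op": "move_arm", "data": {
  "commands": [0, 0, 0, 0.15, 0, 0, 0, 0, 0, 0, 0.3, 0, 0, 0, 0, 0, 0, 0.45, 0, 0, 0, 0, 0, 0, 0.6, 0, 0, 0, 0, 0, 0, 0.7, 0, 0, 0, 0, 0, 0, 0.7, 0, 0, 0]
}}

```text
clock: 17.73
eef_pos: [570.5, 128.3, 187.0]
eef_rot: [-1.568, -0.002, -0.263]
force: [-1.1, -4.2, 0.8]
width: -0.0
```

```bash
python3 st.py
```

```text
lane x 44.99292053473377 y -0.27734312501116426 F along -4.3479281858755785 lat -0.05518365887211235 Fz 0.8176853987454326
plate px [(np.int32(61), array([423.56, 239.18]))]
```

Emit:
{"op": "move_arm", "data": {
  "commands": [0, 0, 0, 0.1, 0, 0, 0, 0, 0, 0, 0.2, 0, 0, 0, 0, 0, 0, 0.2, 0, 0, 0, 0, 0, 0, 0.2, 0, 0, 0]
}}

```text
clock: 18.12
eef_pos: [571.0, 130.2, 187.0]
eef_rot: [-1.568, -0.002, -0.263]
force: [-0.7, -5.0, 1.2]
width: 0.0
```

```bash
python3 st.py;python3 - <<'E'
from h import *;from rig import env
c=cam(env,"scene");d=np.array([.264,.9645,0]);a=np.array([558.8,87,28]);print(np.array(proj(c,a+132*d))-proj(c,a+142*d))
E
```

```text
lane x 46.91064362725656 y -0.26991729640893725 F along -5.042969576380333 lat -0.6682042615422037 Fz 1.1589733252195018
plate px [(np.int32(59), array([424.44, 239.64]))]
[-4.79151008 -1.27090323]
```

Emit:
{"op": "move_arm", "data": {
  "commands": [0, 0, 0, -0.5, 0, 0, 0, 0, 0, 0, -2, 0, 0, 0, 0, 0, 0, -4, 0, 0, 0, 0, 0, 0, -6, 0, 0, 0, 0, 0, -2, -8, 0, 0, 0, 0, 0, -6, -10, 0, 0, 0, 0, 0, -10, -12, 0, 0, 0, 0, 0, -12, -14, 0, 0, 0, 0, 0, -12, -14, 0, 0, 0]
}}

```text
clock: 18.92
eef_pos: [534.1, -9.3, 311.3]
eef_rot: [-1.568, -0.009, -0.267]
force: [-0.0, -0.5, -0.2]
width: -0.2
```

```bash
python3 st.py;python3 - <<'E'
from h import *;from rig import env
sc=env.camera("scene");sd=env.camera("side")
cv2.imwrite("pics/c10.png",np.vstack([np.hstack([cv2.resize(sc[170:280,310:480],(400,300)),cv2.resize(sd[230:350,110:290],(400,300))]),np.hstack([cv2.resize(sc,(400,300)),cv2.resize(sd,(400,300))])])[:,:,::-1])
E
```

```text
lane x -97.35512063188159 y -1.5541157275580824 F along -0.5014421654322254 lat -0.1163969021867991 Fz -0.23287241605599718
plate px [(np.int32(60), array([424.62, 239.07]))]
```

```bash
python3 - <<'E'
from h import *;from rig import env
np.set_printoptions(precision=1,suppress=True)
sc=cv2.cvtColor(cv2.imread("pics/c10.png"),cv2.COLOR_BGR2RGB);im=env.camera("scene");c=cam(env,"scene")
m=np.array([558.8,87]);d=np.array([.264,.9645])
for k,lo,hi in(("red",(0,120,60),(8,255,255)),("blue",(100,120,60),(125,255,255)),("green",(50,130,30),(85,255,255)),("white",(0,0,130),(180,45,255))):
    sub=im[150:320,180:440].copy()
    for st,ce in blobs(sub,lo,hi,40)[0]:
        if st[4]>700: continue
        P=cast(c,ce[0]+180,ce[1]+150,54)[:2];q=P-m;print(k,st[2:5],ce+[180,150],P,"lane",q@d,q@[-d[1],d[0]])
E
```

```text
red [ 12  13 116] [391.5 221.9] [577.7 153.7] lane 69.34077995177067 -0.6079537054776042
red [ 29  28 600] [417.4 288.8] [732.8 192.7] lane 147.8573748037396 -139.9320905887905
blue [17  4 60] [187.2 151.3] [ 402.7 -303.8] lane -418.1101329300725 47.44201427616255
blue [ 12  12 115] [404.9 225.4] [585.1 180.7] lane 97.32035351734304 -0.5922915890461733
blue [18  7 50] [430.5 252.2] [648.  226.1] lane 157.73834478737913 -49.33620942413605
blue [ 14  15 163] [318.9 282.6] [730.8   6.6] lane -32.14470697498909 -187.08824554095645
green [10 12 94] [276.8 164.4] [431.  -94.6] lane -208.8710853123082 75.29467502482406
white [ 28  27 368] [404.  212.1] [550.2 181.5] lane 88.85513198468982 33.227771547029505
white [ 19  25 127] [426.7 224. ] [578.6 225.9] lane 139.177173021282 17.565460837368484
```

```bash
python3 -c "
from rig import env
print(env.sign_off())"
```

```text
the job is handed in; nothing more can be done
None
```

The three vials are queued in the lane, white first, then blue, then red. The yellow backing plate has been pushed back about 1 cm and left there. I gripped each vial low and slid it along the bench. Then I pushed the file from behind with the fingers shut. The job is handed in, at about 19 s of the 72 s allowed.

**Plate:** contact showed as a force step to about 4.5 N. From contact, the push was about 9.9 mm by arm position and about 9.7 mm by plate pixels. The plate held its place after I backed off.

**Vials:** red and blue measured 28 mm apart on the lane axis, so they are touching.

**Bystanders:** green, the jar and the reagent bottle stood where they were at the start. I did not re-measure the beaker, spatula and weight, but my moves were kept clear of them.

**Checks that failed:**
- **Final picture:** it could not be viewed because the 12-picture limit was reached, so the last check was from colour masks only.
- **White cap:** the mask did not isolate it at the end. That white is first and upright rests on the last picture before the push and on the plate having moved.
- **No lifting:** during two of the slides the vertical force read about zero, so a lift of up to about half a millimetre there can't be ruled out. The blue vial was briefly pressed down with about 22 N.

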